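# Let a crate lift down on its ratchet and lock it level with the ledge

## Robot

A 6-joint arm with a two-finger parallel gripper is mounted at the origin on a cart in front of the work surface, level with it; the furniture and walls round the work are solid. World frame = base frame: x ahead of the robot, y to its left, z up, the work surface at z = 0. Lengths are in m, angles in rad, forces in N, time in s.
With the tool pointing down it reaches from about 0.35 to 0.85 m from the base axis. Payload 8.1 kg.
Tool frame: the origin (TCP) lies midway between the tips of the shut fingers; the grasp point (between the pads) lies 19 mm behind it; z points along the fingers, y is the line along which they close (so a half turn about z gives the same grasp; the last joint's range is limited). The gripper opens to 85 mm and grips with 20 to 120 N. Pads are 22 mm wide; open, the fingers measure 114 mm over their backs; the gripper's body (76 mm by 85 mm) begins 54 mm behind the grasp point. The pads swing forward as they close: fully open they stand 13 mm farther back than shut.
Start: joints at [1.135, 0.13, 1.488, -0, 1.523, -0.085], TCP at [0.206, 0.563, 0.231] pointing down, gripper open.
Joint ranges: [-2.96, 2.96], [-0.89, 2.26], [0.02, 2.5], [-1.34, 4.48], [0, 2.73], [-2.66, 2.66]. Speed limits (rad/s): [2.39, 2.39, 2.79, 3.14, 3.14, 3.14].

## Interface

Orientations are given as a unit quaternion [x, y, z, w].
In Python, from rig import * gives the robot as it stands. The module is installed in compiled form; this text tells all that it offers.
- The arm moves only by the tool servo_tool, never from a script. Its argument "commands" is a list that holds one entry, the list of rows, each a list of 5 numbers: the shift along the tool's x, y, z in cm, then the turn about the tool's z in degrees, then the opening, from -1 (shut) to 1 (fully open), so that 0 is half open. A call has 1 to 5 rows; each row shifts and turns the commanded pose from where the row before left it, along the tool's axes as they then stand; what a row does not reach is not made up. A row lasts 1/10 s, in which the tool goes at most 50 mm and 8.59 degrees, less where a joint would pass 70% of its speed; a pose out of reach is approached as far as the arm can. A call is refused whole if a number of a shift passes 5 or a number of a turn 8.59, either way. A call with a gripper value outside its range is refused whole. The fingers move at their own pace and stop on an object; "force" is the grip in N (left out, the last holds). Time passes only in rows, so rows that do not move let the fingers close. It gives the time, the measured TCP pose, the force, the opening and the grip force at its end, in the units of the state.
- sense(): the state, without advancing time (a new reading comes with each control period).
- capture(name): name is "scene" or "top" or "wrist"; returns the picture (384x512x3 uint8, red, green, blue); there is no depth.
- camera_info(name): a dict with "fx", "fy", "cx", "cy" (pixels), "k1" (the pictures are not rectified: a ray, as slopes to the right and down, at radius r is drawn at 1 + k1 r^2 times it, then the intrinsics apply), "R" (3x3) and "t" (3): a world point X has camera coordinates R X + t; the wrist camera has in their place "tool_from_camera" (4x4, takes a point from camera to tool coordinates, whose origin is the TCP and whose axes are the flange's). Camera axes: x right, y down, z forward; pixel columns grow to the right and rows downward; lengths in m; the calibration is good to about 2 mm. A picture is of the moment at which its call begins: read the wrist's pose just before it. camera_info takes no time and is no camera call.
- sign_off(): hands the job in; it is judged then, once.
Trained networks look in the newest picture that a camera, given by its name, has taken for a name from the list of things; names that differ only in an ending like _2 or _b are one class to them, and where a whole thing is asked for, a point or a joint stands for the part that bears it (a point fixed in the world has none). Each returns a list of dicts, best first, with "p" (0 to 1); they miss things now and then, are a little off and sometimes report something else, mostly with a low value. They report only what shows in the picture. A call takes as long as a camera call.
- trace(target, camera): "region" (384x512 bool, what is visible of it) and "rect" ([centre column, centre row, width, height] in pixels, round what is visible of it).
- pinpoint(target, camera): "position" ([column, row] in pixels: a listed point, or the origin of a listed thing).
The state is a dict: "clock": time; "joint_pos": joint angles; "dq": joint speeds; "joint_efforts": joint torques, N m; "tool_pos": TCP position; "tool_rot": TCP orientation; "wrist_force": force on the tool from outside, world axes, zero at the start; "torque": the same for the moment, N m; "finger_gap": finger opening in m; "grasp_force": force on a finger pad.
Only numpy, scipy, OpenCV 4.12 (cv2) and the standard library are available. Lean on these libraries where they do the work, as an engineer would, in place of code of your own. Each camera call takes 0.05 s, during which the arm holds its last target. There are 200 camera calls.

## Task

The small rack lift on the bench holds its mushroom crate too high: press down the tail of its pawl just far enough to lift the hook clear of the ratchet wheel, let the drum turn back until the deck is as nearly level with the ledge beside it as the teeth allow, then let the pawl drop fully home so that it holds the deck there. Never press the slender pawl with more than 15 N, and do not let the deck down too far, since it cannot be wound up again. Do not touch the deck or the crate, and leave everything else where it is.

Things in the scene. Friction and masses are not known exactly. Their poses are not given: they have to be found in the camera images.
- lift: rack lift, fixed on the bench: grey base box 230 (x) x 370 (y) x 54 mm, mast 280 mm high, ratchet wheel right of the mast, deck with crate and a ledge on a post left of it (+y). Front (-x) faces the robot at yaw 0. Origin on the bench, 50 mm in front of the mast's axis. The rack behind the wheel reaches up to 350 mm; 20 mm above the pawl's tail pad and higher, all is free for 90 mm round it
- wheel_axis (a point): centre of the ratchet wheel, at (-6, -64, 220) mm in the lift's frame; its axis lies along the lift's y. 84 mm across the tips, 10 mm thick, 12 saw teeth 8 mm deep; it turns with the drum. When the deck sinks, the top of the wheel moves to +x, away from the robot
- pawl: steel hook pawl above the front of the wheel; origin on its pin, at (-66, -64, 253.5) mm in the lift's frame. Hook to +x, tail with ribbed pad to -x. A light spring closes it (1.5 N at the pad at rest, 2.5 N lifted). Under load the hook rubs on the tooth: 5 to 11 N on the pad (more for a heavier crate) slide it off; then the force falls to 2 to 3 N and the wheel turns at once
- pawl_hook (a point): tip of the pawl's hook, 60 mm behind the pin (+x). Home: down between two teeth at the top of the wheel
- pawl_tail (a point): middle of the top face of the pawl's tail pad: 30 mm (x) by 24 mm (y), facing up, 48 mm in front of the pin (-x), 256 mm above the bench with the pawl home. The pad must sink about 6 mm for the hook to clear the teeth, and meets a hard stop only half a millimetre later: go by force and by the wheel's start, not by position
- deck: lift deck: plate 150 (x) x 148 (y) x 4 mm with a 50 mm high crate of mushrooms fixed on it, 0.8 to 1.6 kg in all. It slides straight up and down on the mast and hangs on the drum by a rack. Origin above the lift's origin, at the height of the plate's top face, 150 mm above the bench at the start
- deck_edge (a point): middle of the deck's left edge, at the plate's top face
- ledge: ledge beside the deck: plate 150 (x) x 38 (y) x 5 mm, clamped fast on a short post at the left end of the lift, each time at another height (83 to 125 mm above the bench). Origin: middle of its near edge (towards the deck), at the top face, 4 mm beside deck_edge
- drum (a joint): angle in rad that drum and wheel have turned back since the start (0, resting on the pawl); one tooth is 0.524 rad and lowers the deck by 8.4 mm. With the pawl lifted it runs at 0.25 to 0.65 rad/s, braked by an oil damper. With the pawl let go it locks at the next multiple of 0.524: let go 0.1 to 0.4 rad before the tooth you want. If caught too early, lift again
- cup: sample cup with a closed lid, 64 mm across, 58 mm tall, on the bench to the right of the lift; origin at the centre of its underside. Bystander
- peg: small spring clip, 21x71x10 mm, lying on the front of the lift's base box; origin under its middle. Bystander
- crank: the lift's loose crank, laid on the front right of the lift's base box, 54 mm above the bench: flat bar 90 mm long with a socket boss at its origin and an upright black grip 62 mm tall at the other end. Not needed; bystander
- tie_spool: spool of twist tie, 61 mm across, 40 mm tall, to the right of the lift; origin at the centre of its underside. Bystander
- tape_roll: roll of tape lying flat, 90 mm across, 48 mm tall, at the right end of the bench; origin at the centre of its underside. Bystander
- counter: small tally counter, 58x50x27 mm, at the front left; origin under its middle. Bystander

How it is judged:
On the way:
1. the pawl is held clear of the wheel by its tail and the drum turns back (z of pawl_tail in the frame of lift below 0.2511 m and velocity of joint drum above 0.1 rad/s and contact force between the fingers and pawl above 0.3 N), for 0.2 s.
At the end, for the whole second after the job is handed in: the deck hangs still on the pawl with its top within 6 mm of the ledge's top, and the pawl is home in the wheel (its tail pad has risen to within about 1.5 mm of its rest height) (z of deck_edge in the frame of ledge between -0.006 and 0.006 m and z of pawl_tail in the frame of lift above 0.2545 m and velocity of joint drum between -0.03 and 0.03 rad/s and linear speed of deck below 0.003 m/s); the robot touches nothing.
It fails at once if the pawl is pressed with more than 15 N (contact force between any of the fingers, the arm and pawl above 15 N).
It fails at once if the deck is let down more than 9 mm below the ledge (z of deck_edge in the frame of ledge below -0.009 m).
It fails at once if the robot touches the deck or the crate (contact force between any of the fingers, the arm and deck above 1 N).
It fails at once if a bystander is shifted by more than 20 mm (distance of any of cup, peg, crank, tie_spool, tape_roll, counter from where it was at the start of the episode above 0.02 m).
It also fails if it takes over 54 s, if anything falls off the work surface, if the arm or the gripper's body presses on something with over 40 N, if the wrist force passes 120 N, or if a joint passes its speed limit or range.

## Working session

There is one attempt and no reset: what is moved stays moved. The work goes in short steps, Python scripts to look and compute and a tool call to move; the robot and the scene stay as the last step left them, time stands still between calls to the robot, and variables do not carry over. Pictures are saved under pics/ and viewed, at most 10 in all, crops included, and the job is handed in when it is done.

Besides the shell and the picture viewer there is one more tool, called after "Call:" as name([rows], argument=value, ...), one row to a line, values as JSON. servo_tool: Moves the arm, as the interface text tells. Its arguments: {"type":"object","properties":{"commands":{"type":"array","items":{"type":"array","items":{"type":"array","items":{"type":"number"}}}},"force":{"type":"number"}},"required":["commands"]}

```bash
mkdir -p pics
cat > h.py <<'E'
from rig import *
import numpy as np, cv2
from scipy.spatial.transform import Rotation as Ro
from scipy.optimize import least_squares
def ray(cam,px,info=None,st=None):
    c=info or camera_info(cam)
    d=np.array([(px[0]-c['cx'])/c['fx'],(px[1]-c['cy'])/c['fy']]); u=d.copy()
    for _ in range(20): u=d/(1+c['k1']*(u@u))
    v=np.array([u[0],u[1],1.])
    if 'R' in c: R=np.array(c['R']);t=np.array(c['t']); return -R.T@t,R.T@v/np.linalg.norm(v)
    T=np.array(c['tool_from_camera']); W=np.eye(4);W[:3,:3]=Ro.from_quat(st['tool_rot']).as_matrix();W[:3,3]=st['tool_pos']
    T=W@T; return T[:3,3],T[:3,:3]@v/np.linalg.norm(v)
def tri(rs):
    A=sum(np.eye(3)-np.outer(d,d) for o,d in rs);b=sum((np.eye(3)-np.outer(d,d))@o for o,d in rs)
    p=np.linalg.solve(A,b); return p,[np.linalg.norm((np.eye(3)-np.outer(d,d))@(p-o)) for o,d in rs]
def atz(r,z): o,d=r; return o+d*(z-o[2])/d[2]
def save(im,n): cv2.imwrite('pics/'+n,im[:,:,::-1])
E
python3 - <<'E'
from h import *
s=sense();print(s['clock'],s['tool_pos'],s['tool_rot'],s['wrist_force'])
a=capture('scene');b=capture('top')
save(a,'s.png');save(b,'t.png')
for n in ['pawl_tail','pawl_hook','pawl','wheel_axis','deck_edge','ledge','lift','deck']:
    P={}
    for c in ['scene','top']:
        r=pinpoint(n,c)
        if r: P[c]=r[0]['position'];print(n,c,np.round(P[c],1),round(r[0]['p'],2))
    if len(P)==2: print('   ',*tri([ray(c,P[c]) for c in P]))
print(sense()['clock'])
E
```

```text
0.0 [0.20593707 0.56296197 0.23023377] [ 1.74503847e-01  9.84656047e-01 -9.07110351e-04 -2.31092387e-04] [-0.90295844  0.10042535 -0.16815443]
pawl_tail scene [249.5 188.2] 0.45
pawl_tail top [279.2 216. ] 0.62
    [ 0.46501313 -0.12640603  0.25101055] [np.float64(0.005062988080385078), np.float64(0.005062988080385122)]
pawl_hook scene [279.9 174.2] 0.57
pawl_hook top [276.  172.6] 0.82
    [ 0.5849855  -0.12126751  0.23805296] [np.float64(0.0008623738064419152), np.float64(0.0008623738064420694)]
pawl scene [260.3 180.5] 0.58
pawl top [274.7 200.6] 0.61
    [ 0.50865473 -0.11758384  0.25058878] [np.float64(0.0005201916276932076), np.float64(0.0005201916276931638)]
wheel_axis scene [276.9 181.4] 0.79
wheel_axis top [278.1 176.5] 0.56
    [ 0.57462403 -0.12510411  0.22033687] [np.float64(0.004945646477110015), np.float64(0.004945646477110119)]
deck_edge scene [228.  168.3] 0.77
deck_edge top [193.5 181.8] 0.74
    [0.57497874 0.1080461  0.15569959] [np.float64(0.0011885852994545614), np.float64(0.0011885852994546323)]
ledge scene [291.6 261.8] 0.63
ledge top [193.9 183.1] 0.72
    [ 0.73622257  0.10264857 -0.36672559] [np.float64(0.11278532472494124), np.float64(0.11278532472494128)]
lift scene [263.3 229.2] 0.93
lift top [254.8 189.7] 0.89
    [ 0.5758257  -0.06244581 -0.00240678] [np.float64(0.0024525924118719436), np.float64(0.0024525924118720677)]
deck scene [266.3 190.1] 0.65
deck top [252.1 178.9] 0.63
    [ 0.58685553 -0.05852148  0.14686514] [np.float64(0.0021099178350820116), np.float64(0.002109917835082196)]
0.9
```

```bash
python3 -c "
import cv2,numpy as np
a=cv2.imread('pics/s.png');b=cv2.imread('pics/t.png')
cv2.imwrite('pics/st.png',cv2.resize(np.vstack([a,b]),(800,1200))[:, :] ) if 0 else None"
```

```text
(no output)
```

View pics/s.png

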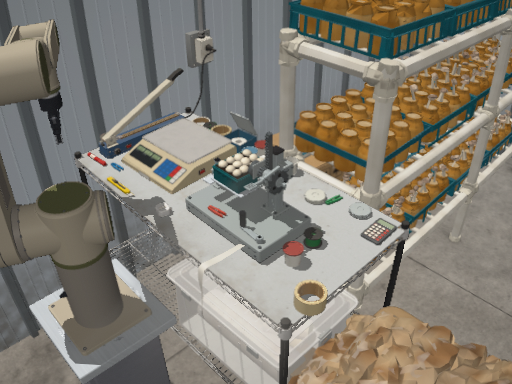

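View pics/t.png

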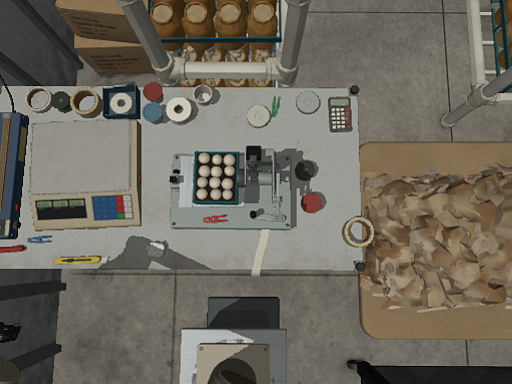

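The scene picture shows the lift mid-bench, with the wheel and pawl around (265,185) and the crate at (240,163). The top picture shows the crate at (216,177), the ledge post at (176,178) and the pawl at (277,200). The lift's yaw looks close to 0. Next I'll plan the wrist views.

Run:
```python
from h import *
s=sense();c=camera_info('wrist');print({k:np.round(v,3).tolist() for k,v in c.items()})
R=Ro.from_quat(s['tool_rot']).as_matrix()
for tgt in [(0.30,0.40,0.36),(0.45,0.13,0.36)]:
    print(tgt, np.round(R.T@(np.array(tgt)-s['tool_pos'])*100,1))
print(R.round(3).tolist())
for c in ['scene','top']: print(c,(-np.array(camera_info(c)['R']).T@np.array(camera_info(c)['t'])).round(2))
```

```text
{'fx': 329.05, 'fy': 329.05, 'cx': 256.035, 'cy': 191.945, 'k1': -0.034, 'tool_from_camera': [[0.001, -0.951, -0.31, 0.079], [1.0, 0.002, -0.001, -0.0], [0.001, -0.31, 0.951, -0.143], [0.0, 0.0, 0.0, 1.0]]}
(0.3, 0.4, 0.36) [-14.4 -12.1 -12.9]
(0.45, 0.13, 0.36) [-37.8 -32.3 -12.9]
[[-0.939, 0.344, 0.0], [0.344, 0.939, 0.0], [-0.0, 0.0, -1.0]]
scene [-0.27 -0.94  1.03]
top [ 0.36 -0.08  1.35]
```

Call:
servo_tool([
  [[0, 0, -4.5, 0, 1], [0, 0, -4.5, 0, 1], [0, 0, -4, 0, 1], [-3.7, -2.4, 0, 0, 1], [-3.7, -2.4, 0, 0, 1]],
])

```text
clock: 1.4
tool_pos: [0.2595, 0.4934, 0.3634]
tool_rot: [0.173, 0.985, 0.002, 0.001]
wrist_force: [0.5, -0.2, -0.4]
finger_gap: 0.0856
grasp_force: 0.0
```

Call:
servo_tool([
  [[-3.7, -2.4, 0, 0, 1], [-3.7, -2.4, 0, 0, 1], [-3.7, -2.4, 0, 0, 0], [-3.7, -2.4, 0, 0, -1], [-3.7, -2.4, 0, 0, -1]],
])

```text
clock: 1.9
tool_pos: [0.3924, 0.3152, 0.3615]
tool_rot: [0.174, 0.985, 0.0, 0.0]
wrist_force: [0.4, -0.6, -0.4]
finger_gap: 0.0438
grasp_force: 0.0
```

Call:
servo_tool([
  [[-3.7, -2.4, 0, 0, -1], [-3.7, -2.4, 0, 0, -1], [0, 0, 0, -8, -1], [0, 0, 0, -8, -1], [0, 0, 0, -4, -1]],
])

```text
clock: 2.4
tool_pos: [0.445, 0.2456, 0.3613]
tool_rot: [-0.001, 1.0, 0.0, 0.0]
wrist_force: [0.1, 0.5, 0.4]
finger_gap: 0.0002
grasp_force: 0.0
```

Call:
servo_tool([
  [[0, 0, 0, 0, -1], [0, 0, 0, 0, -1]],
])

```text
clock: 2.6
tool_pos: [0.4447, 0.2462, 0.3613]
tool_rot: [0.002, 1.0, 0.0, 0.0]
wrist_force: [0.4, -0.1, -0.4]
finger_gap: 0.0003
grasp_force: 0.0
```

Run:
```python
from h import *
import pickle
s=sense();print(s['clock'],s['tool_pos'],s['tool_rot'],s['wrist_force'])
a=capture('wrist');save(a,'w1.png')
D={}
for n in ['ledge','deck_edge','deck','lift']:
    r=pinpoint(n,'wrist')
    if r: D[n]=r[0]['position'];print(n,np.round(D[n],1),r[0]['p'])
pickle.dump((s,D),open('w1.pkl','wb'))
```

```text
2.6 [0.44465571 0.24620235 0.36133876] [2.03684166e-03 9.99997924e-01 5.31824101e-06 5.29953656e-05] [ 0.38510672 -0.11468142 -0.35837119]
ledge [159.6 260.2] 0.64
deck_edge [149.8 268.6] 0.59
deck [ 14.7 266.9] 0.56
lift [ 70.9 218.6] 0.56
```

View pics/w1.png

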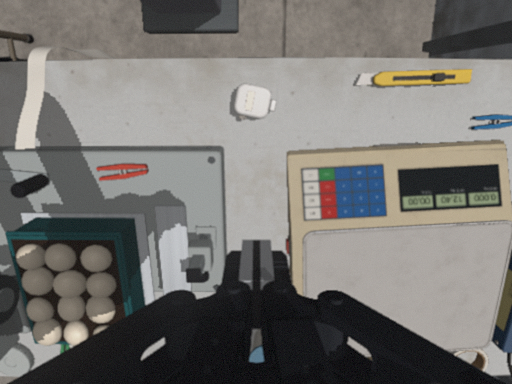

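The first wrist view shows the crate at lower left, with the deck plate's left edge near column 150. The ledge is the light strip at columns 157-187, rows 207-290.

Call:
servo_tool([
  [[0, -4, 0, 0, -1], [0, -4, 0, 0, -1], [0, -4, 0, 0, -1], [0, 0, 0, 0, -1], [0, 0, 0, 0, -1]],
])

```text
clock: 3.35
tool_pos: [0.4446, 0.1256, 0.3615]
tool_rot: [0.002, 1.0, 0.0, 0.0]
wrist_force: [-0.3, -0.1, 0.1]
finger_gap: -0.0002
grasp_force: 0.0
```

Run:
```python
from h import *
import pickle
s=sense();print(s['clock'],s['tool_pos'],s['tool_rot'])
a=capture('wrist');save(a,'w2.png')
D={}
for n in ['ledge','deck_edge','deck','lift','pawl_tail','pawl','wheel_axis']:
    r=pinpoint(n,'wrist')
    if r: D[n]=r[0]['position'];print(n,np.round(D[n],1),r[0]['p'])
pickle.dump((s,D),open('w2.pkl','wb'))
s1,D1=pickle.load(open('w1.pkl','rb'))
for n in D:
    if n in D1: print(n,*tri([ray('wrist',D1[n],st=s1),ray('wrist',D[n],st=s)]))
b=cv2.imread('pics/w1.png');a=cv2.imread('pics/w2.png')
print(a.shape)
c1=cv2.resize(b[190:300,120:230],(400,400),interpolation=cv2.INTER_CUBIC)
u=int(D.get('ledge',[300,0])[0]);u=max(55,u)
c2=cv2.resize(a[190:300,u-55:u+55],(400,400),interpolation=cv2.INTER_CUBIC)
cv2.imwrite('pics/c12.png',np.hstack([c1,c2]));print(u-55)
```

```text
3.35 [0.44455336 0.1255587  0.36151104] [2.17197887e-03 9.99997593e-01 1.72760947e-04 2.56915030e-04]
lift [144.6 221.9] 0.58
wheel_axis [ 19.9 300.2] 0.95
lift [ 0.57017474 -0.05333276  0.02025988] [np.float64(0.002636210666963829), np.float64(0.002636210666963826)]
(384, 512, 3)
245
```

View pics/c12.png

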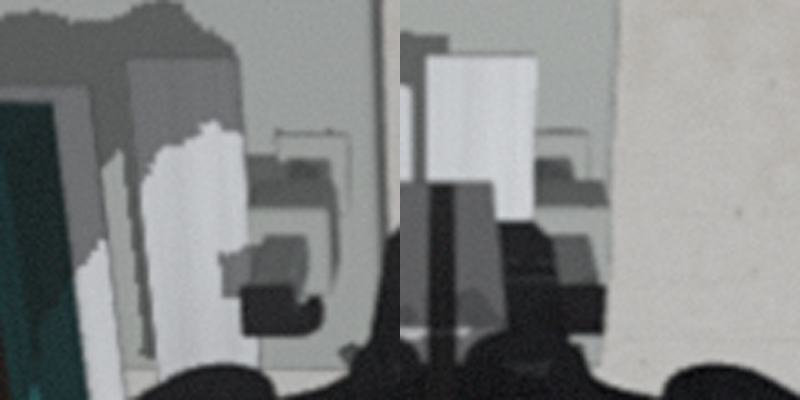

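View pics/w2.png

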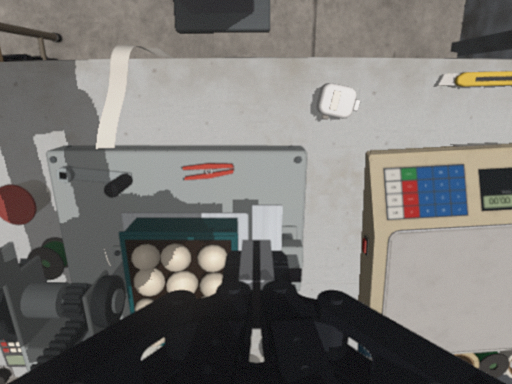

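In the zoomed crops the ledge's front corners are clear. They sit at about (155,206) and (185.5,206.5) in view 1, and (252.4,205.1) and (283,205.3) in view 2. The deck's front-left corner is at (144.2,213.7) and (248.3,213).

Run:
```python
from h import *
import pickle
s1=pickle.load(open('w1.pkl','rb'))[0];s2=pickle.load(open('w2.pkl','rb'))[0]
for n,a,b in [('led near',(154.9,206),(252.4,205.1)),('led far',(185.5,206.5),(283,205.3)),('deck',(144.4,213.7),(248.4,213)),('base corner',(223,148),(306,147.5))]:
    print(n,*tri([ray('wrist',a,st=s1),ray('wrist',b,st=s2)]))
# width check: 38 mm in view 1/2
for h in [.085,.095,.105,.115,.125]:
    w=[np.linalg.norm(atz(ray('wrist',p,st=s),h)-atz(ray('wrist',q,st=s),h)) for p,q,s in [((154.9,206),(185.5,206.5),s1),((252.4,205.1),(283,205.3),s2)]]
    print(h,np.round(w,4))
R=Ro.from_quat(s2['tool_rot']).as_matrix()
```

```text
led near [0.5066088  0.12058966 0.12430816] [np.float64(0.00041965571504974983), np.float64(0.0004196557150496855)]
led far [0.50741513 0.15838432 0.12360137] [np.float64(0.0005829693725620733), np.float64(0.0005829693725620444)]
deck [0.50622525 0.11627113 0.15118933] [np.float64(0.0002966206620551009), np.float64(0.000296620662055115)]
base corner [0.45203715 0.19773635 0.03096603] [np.float64(0.00018162761260700393), np.float64(0.00018162761260713683)]
0.085 [0.0419 0.0416]
0.095 [0.0409 0.0406]
0.105 [0.0399 0.0396]
0.115 [0.0389 0.0386]
0.125 [0.0379 0.0376]
```

Call:
servo_tool([
  [[0.5, -4, 0, 0, -1], [0.5, -4, 0, 0, -1], [0.5, -4, 0, 0, -1], [0.5, -4, 0, 0, -1], [0.4, -2.5, 0, 0, -1]],
])

```text
clock: 4.25
tool_pos: [0.4197, -0.0607, 0.3613]
tool_rot: [0.001, 1.0, -0.0, 0.0]
wrist_force: [0.5, -0.0, 0.4]
finger_gap: -0.0002
grasp_force: 0.0
```

Call:
servo_tool([
  [[0, 0, 0, 0, -1], [0, 0, 0, 0, -1]],
])

```text
clock: 4.45
tool_pos: [0.4202, -0.0588, 0.3613]
tool_rot: [0.001, 1.0, 0.0, 0.0]
wrist_force: [-0.4, 0.5, -0.7]
finger_gap: -0.0002
grasp_force: 0.0
```

```bash
cat > look.py <<'E'
from h import *
import pickle,sys
k=sys.argv[1]
s=sense();print(s['clock'],s['tool_pos'],s['tool_rot'],s['wrist_force'])
a=capture('wrist');save(a,k+'.png')
D={}
for n in ['pawl_tail','pawl','pawl_hook','wheel_axis','ledge','deck_edge']:
    r=pinpoint(n,'wrist')
    if r: D[n]=r[0]['position'];print(n,np.round(D[n],1),round(r[0]['p'],2))
pickle.dump((s,D),open(k+'.pkl','wb'))
for z,n in [(.256,'pawl_tail'),(.2535,'pawl'),(.25,'pawl_hook'),(.22,'wheel_axis')]:
    if n in D: print(n,atz(ray('wrist',D[n],st=s),z).round(4))
if len(sys.argv)>2:
    s1,D1=pickle.load(open(sys.argv[2]+'.pkl','rb'))
    for n in D:
        if n in D1: print(n,*tri([ray('wrist',D1[n],st=s1),ray('wrist',D[n],st=s)]))
E
python3 look.py p1
```

```text
4.45 [ 0.42016994 -0.05880222  0.36130053] [1.49936773e-03 9.99998861e-01 1.71535183e-04 2.33144407e-05] [-0.39818709  0.45909151 -0.73293833]
pawl_tail [180.3 237.7] 0.69
pawl [182.1 289.2] 0.96
ledge [164.6 267.2] 0.22
pawl_tail [ 0.4618 -0.1223  0.256 ]
pawl [ 0.5137 -0.1252  0.2535]
```

Call:
servo_tool([
  [[0, -4, 0, 0, -1], [0, -4, 0, 0, -1], [0, -4, 0, 0, -1], [0, 0, 0, 0, -1], [0, 0, 0, 0, -1]],
])

```text
clock: 5.3
tool_pos: [0.4198, -0.1791, 0.361]
tool_rot: [0.002, 1.0, 0.0, -0.0]
wrist_force: [-0.3, -0.3, -0.0]
finger_gap: 0.0001
grasp_force: 0.0
```

```bash
python3 look.py p2 p1; python3 -c "
import cv2,numpy as np
a=cv2.imread('pics/p1.png');b=cv2.imread('pics/p2.png')
cv2.imwrite('pics/p12.png',np.hstack([cv2.resize(x,(400,300),interpolation=cv2.INTER_AREA) for x in (a,b)]))"
```

```text
5.3 [ 0.41983631 -0.17911448  0.36101498] [ 1.67424798e-03  9.99998506e-01  3.05245485e-04 -3.01534390e-04] [-0.30522843 -0.32220415 -0.0054104 ]
pawl_tail [326.5 242.5] 0.66
pawl [316.8 289.3] 0.91
deck_edge [325.8 241.5] 0.55
pawl_tail [ 0.4658 -0.1204  0.256 ]
pawl [ 0.5133 -0.1254  0.2535]
pawl_tail [ 0.46178942 -0.12150094  0.26004714] [np.float64(0.0017850525002082362), np.float64(0.0017850525002083254)]
pawl [ 0.51382106 -0.12525941  0.25304111] [np.float64(0.00017528424037099383), np.float64(0.0001752842403711484)]
```

View pics/p12.png

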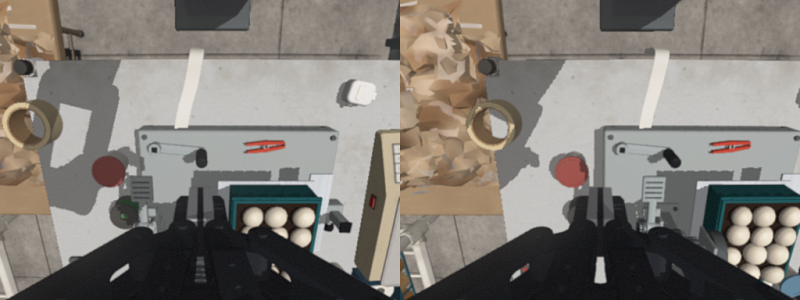

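The pad shows at about (182,240) in view 1 and (325,241) in view 2, which matches the networks. The pad is at about (0.464,-0.124,0.256). I'll move above it.

Call:
servo_tool([
  [[-1.5, 1.8, 0, 0, -1], [-1.5, 1.8, 0, 0, -1], [-1.4, 1.9, 2, 0, -1], [0, 0, 3, 0, -1], [0, 0, 2.6, 0, -1]],
])

```text
clock: 6.15
tool_pos: [0.4644, -0.1227, 0.2843]
tool_rot: [-0.0, 1.0, -0.0, 0.0]
wrist_force: [0.5, -0.3, 0.2]
finger_gap: 0.0001
grasp_force: 0.0
```

Call:
servo_tool([
  [[0, 0, 0.9, 0, -1], [0, 0, 0.3, 0, -1], [0, 0, 0, 0, -1], [0, 0, 0, 0, -1]],
])

```text
clock: 6.55
tool_pos: [0.4647, -0.1242, 0.275]
tool_rot: [0.001, 1.0, -0.0, 0.001]
wrist_force: [-0.1, 0.3, 0.8]
finger_gap: -0.0001
grasp_force: 0.0
```

Run:
```python
from h import *
s=sense();print(s['clock'],s['tool_pos'],s['wrist_force'])
capture('top');a=capture('scene');save(cv2.resize(a[150:220,220:310],(720,560),interpolation=cv2.INTER_CUBIC),'sc.png')
w=capture('wrist');save(w,'w3.png')
for n in ['deck_edge','deck','ledge']:
  for c in ['scene','top']:
    r=pinpoint(n,c)
    if r: print(n,c,r[0])
```

```text
6.55 [ 0.46466949 -0.12416603  0.27502209] [-0.07019941  0.32702924  0.76426404]
deck_edge scene {'position': [227.3, 165.2], 'p': 0.68}
deck_edge top {'position': [193.6, 182.2], 'p': 0.83}
deck scene {'position': [267.7, 190.8], 'p': 0.89}
deck top {'position': [255.2, 179.5], 'p': 0.57}
ledge top {'position': [190.2, 183.6], 'p': 0.67}
```

View pics/sc.png

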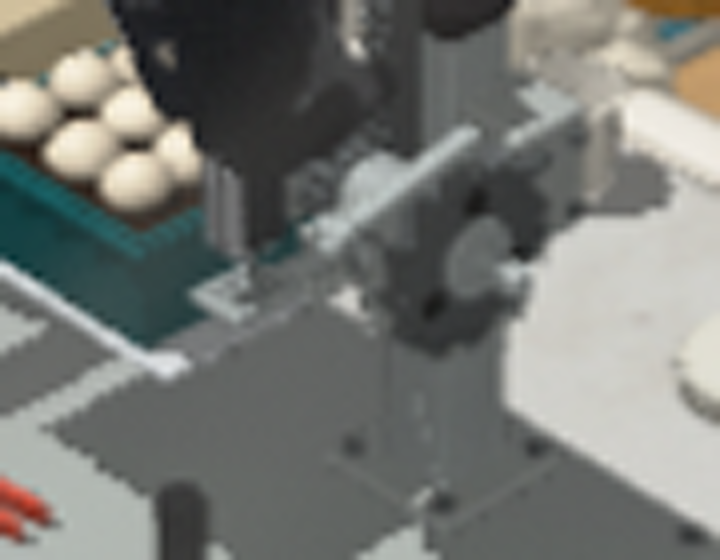

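View pics/w3.png

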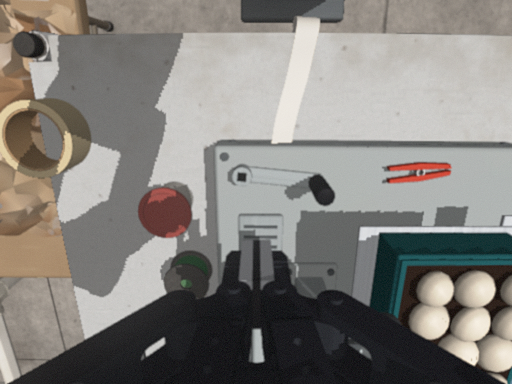

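The crop shows the shut fingers just above the pad. The deck's front right corner, at scene (241,195.5), can serve as a height tracker. The wrist view shows the fingers over the pad, which spans columns 240-282. Descending.

Call:
servo_tool([
  [[0, 0.2, 0.8, 0, -1], [0, 0, 0.5, 0, -1], [0, 0, 0.2, 0, -1], [0, 0, 0, 0, -1]],
])

```text
clock: 7.4
tool_pos: [0.4636, -0.1217, 0.2575]
tool_rot: [0.001, 1.0, 0.0, -0.001]
wrist_force: [0.3, 0.2, 0.8]
finger_gap: -0.0
grasp_force: 0.0
```

Call:
servo_tool([
  [[0, 0, 0.15, 0, -1], [0, 0, 0.05, 0, -1], [0, 0, 0, 0, -1]],
])

```text
clock: 7.7
tool_pos: [0.4641, -0.1219, 0.2564]
tool_rot: [0.001, 1.0, -0.0, 0.0]
wrist_force: [-0.3, -0.1, -0.0]
finger_gap: 0.0001
grasp_force: 0.0
```

Call:
servo_tool([
  [[0, 0, 0.1, 0, -1], [0, 0, 0, 0, -1]],
])

```text
clock: 7.9
tool_pos: [0.4641, -0.1219, 0.2558]
tool_rot: [0.001, 1.0, -0.0, 0.0]
wrist_force: [-1.3, -0.3, 4.6]
finger_gap: -0.0001
grasp_force: 1.9
```

Call:
servo_tool([
  [[0, 0, 0.05, 0, -1], [0, 0, 0, 0, -1]],
])

```text
clock: 8.1
tool_pos: [0.4641, -0.1219, 0.2553]
tool_rot: [0.001, 1.0, -0.0, 0.0]
wrist_force: [-2.4, 0.2, 4.7]
finger_gap: 0.0003
grasp_force: 2.5
```

Call:
servo_tool([
  [[0, 0, 0.05, 0, -1], [0, 0, 0.05, 0, -1]],
])

```text
clock: 8.3
tool_pos: [0.4641, -0.1219, 0.2544]
tool_rot: [0.001, 1.0, -0.0, 0.0]
wrist_force: [-2.6, 0.6, 6.5]
finger_gap: -0.0
grasp_force: 3.1
```

Call:
servo_tool([
  [[0, 0, 0.05, 0, -1], [0, 0, 0.05, 0, -1]],
])

```text
clock: 8.5
tool_pos: [0.4641, -0.1219, 0.2534]
tool_rot: [0.001, 1.0, -0.0, 0.0]
wrist_force: [-3.3, 1.0, 5.8]
finger_gap: -0.0
grasp_force: 3.1
```

Call:
servo_tool([
  [[0, 0, 0.05, 0, -1], [0, 0, 0.05, 0, -1]],
])

```text
clock: 8.7
tool_pos: [0.4641, -0.1219, 0.2525]
tool_rot: [0.001, 1.0, -0.0, 0.0]
wrist_force: [-3.2, 0.2, 5.9]
finger_gap: -0.0001
grasp_force: 3.2
```

Call:
servo_tool([
  [[0, 0, 0.05, 0, -1], [0, 0, 0.05, 0, -1]],
])

```text
clock: 8.9
tool_pos: [0.4641, -0.1219, 0.2512]
tool_rot: [0.001, 1.0, -0.0, 0.0]
wrist_force: [-0.8, 0.8, 2.5]
finger_gap: 0.0
grasp_force: 1.4
```

Call:
servo_tool([
  [[0, 0, 0.05, 0, -1]],
])

```text
clock: 9.0
tool_pos: [0.4641, -0.1219, 0.2504]
tool_rot: [0.001, 1.0, -0.0, 0.0]
wrist_force: [-0.3, 0.5, 4.1]
finger_gap: -0.0005
grasp_force: 2.5
```

Call:
servo_tool([
  [[0, 0, 0, 0, -1], [0, 0, 0, 0, -1], [0, 0, 0, 0, -1], [0, 0, -1.5, 0, -1], [0, 0, 0, 0, -1]],
])

```text
clock: 9.5
tool_pos: [0.4648, -0.1221, 0.2675]
tool_rot: [0.001, 1.0, -0.0, 0.001]
wrist_force: [0.0, -0.1, 0.9]
finger_gap: 0.0001
grasp_force: 0.0
```

Call:
servo_tool([
  [[0, 0, 0, 0, -1], [0, 0, 0, 0, -1], [0, 0, 0, 0, -1], [0, 0, 0, 0, -1], [0, 0, 0, 0, -1]],
])

```text
clock: 10.0
tool_pos: [0.4639, -0.1218, 0.265]
tool_rot: [0.001, 1.0, 0.0, -0.0]
wrist_force: [-0.1, -0.2, -0.1]
finger_gap: -0.0002
grasp_force: 0.0
```

Call:
servo_tool([
  [[0, 0, 0, 0, -1], [0, 0, 0, 0, -1], [0, 0, 0, 0, -1], [0, 0, 0, 0, -1], [0, 0, 0, 0, -1]],
])

```text
clock: 10.5
tool_pos: [0.464, -0.1218, 0.2653]
tool_rot: [0.001, 1.0, -0.0, 0.0]
wrist_force: [-0.6, -0.5, 1.3]
finger_gap: -0.0002
grasp_force: 0.0
```

```bash
cat > chk.py <<'E'
from h import *
import sys
s=sense();print(s['clock'],s['tool_pos'])
a=capture('scene');save(a,sys.argv[1]+'.png')
import os
ref=cv2.imread('pics/s.png')[:,:,::-1]
# track deck front corner + crate front corner patch
for (c,r,w,h) in [(230,186,14,12),(224,176,16,14)]:
    T=np.ascontiguousarray(ref[r:r+h,c:c+w]);S=np.ascontiguousarray(a[r-6:r+h+20,c-6:c+w+6])
    f=lambda x:cv2.resize(x,None,fx=8,fy=8,interpolation=cv2.INTER_CUBIC)
    m=cv2.matchTemplate(f(S),f(T),cv2.TM_CCOEFF_NORMED);_,v,_,p=cv2.minMaxLoc(m)
    print('shift px',p[0]/8-6,p[1]/8-6,round(v,3))
c=camera_info('scene')
def proj(X):
    q=np.array(c['R'])@X+np.array(c['t']);u=q[:2]/q[2];u=u*(1+c['k1']*(u@u));return np.array([c['fx']*u[0]+c['cx'],c['fy']*u[1]+c['cy']])
X=np.array([.506,-.032,.15]);print('corner',proj(X),'1 tooth',proj(X-[0,0,.0084])-proj(X))
E
python3 chk.py s1
```

```text
10.5 [ 0.46403333 -0.12184571  0.26531768]
shift px -0.625 1.75 0.889
shift px 1.125 2.75 0.973
corner [240.56241458 196.58168514] 1 tooth [0.08147472 2.20946517]
```

Call:
servo_tool([
  [[0, 0, 0.4, 0, -1], [0, 0, 0.3, 0, -1], [0, 0, 0.1, 0, -1], [0, 0, 0.1, 0, -1], [0, 0, 0.05, 0, -1]],
])

```text
clock: 11.05
tool_pos: [0.4639, -0.1218, 0.256]
tool_rot: [0.001, 1.0, 0.0, -0.0]
wrist_force: [-3.2, 1.0, 5.0]
finger_gap: -0.0001
grasp_force: 2.2
```

Call:
servo_tool([
  [[0, 0, 0.1, 0, -1], [0, 0, 0.1, 0, -1], [0, 0, 0.05, 0, -1]],
])

```text
clock: 11.35
tool_pos: [0.4639, -0.1218, 0.2539]
tool_rot: [0.001, 1.0, -0.0, 0.0]
wrist_force: [-4.7, 1.4, 6.1]
finger_gap: -0.0001
grasp_force: 3.1
```

Call:
servo_tool([
  [[0, 0, 0.05, 0, -1]],
])

```text
clock: 11.45
tool_pos: [0.4639, -0.1218, 0.2535]
tool_rot: [0.001, 1.0, -0.0, 0.0]
wrist_force: [-5.4, 1.8, 6.3]
finger_gap: 0.0001
grasp_force: 3.2
```

Call:
servo_tool([
  [[0, 0, 0.05, 0, -1], [0, 0, 0.05, 0, -1], [0, 0, 0.05, 0, -1]],
])

```text
clock: 11.75
tool_pos: [0.4639, -0.1218, 0.252]
tool_rot: [0.001, 1.0, -0.0, 0.0]
wrist_force: [-4.7, 1.5, 6.3]
finger_gap: -0.0
grasp_force: 3.1
```

Call:
servo_tool([
  [[0, 0, 0.05, 0, -1]],
])

```text
clock: 11.85
tool_pos: [0.464, -0.1218, 0.2513]
tool_rot: [0.001, 1.0, -0.0, 0.0]
wrist_force: [-1.5, 0.3, 3.1]
finger_gap: 0.0001
grasp_force: 1.4
```

Call:
servo_tool([
  [[0, 0, 0.05, 0, -1]],
])

```text
clock: 11.95
tool_pos: [0.4641, -0.1218, 0.2505]
tool_rot: [0.001, 1.0, -0.0, 0.0]
wrist_force: [-3.0, 0.5, 3.6]
finger_gap: 0.0001
grasp_force: 2.0
```

Call:
servo_tool([
  [[0, 0, 0, 0, -1], [0, 0, 0, 0, -1], [0, 0, 0, 0, -1], [0, 0, -1.5, 0, -1], [0, 0, 0, 0, -1]],
])

```text
clock: 12.45
tool_pos: [0.4651, -0.1222, 0.2677]
tool_rot: [0.001, 1.0, -0.001, 0.002]
wrist_force: [-0.1, -0.1, -0.6]
finger_gap: 0.0001
grasp_force: 0.0
```

Call:
servo_tool([
  [[0, 0, 0, 0, -1], [0, 0, 0, 0, -1], [0, 0, 0, 0, -1], [0, 0, 0, 0, -1], [0, 0, 0, 0, -1]],
])

```text
clock: 12.95
tool_pos: [0.4639, -0.1218, 0.265]
tool_rot: [0.001, 1.0, 0.0, -0.0]
wrist_force: [-0.4, 0.7, -0.6]
finger_gap: -0.0001
grasp_force: 0.0
```

Call:
servo_tool([
  [[0, 0, -4, 0, -1], [0, 0, -5, 0, -1], [0.5, 4.5, -1, 0, -1], [0.5, 4.5, 0, 0, -1], [0.5, 4.5, 0, 0, -1]],
])

```text
clock: 13.45
tool_pos: [0.4492, 0.0142, 0.3661]
tool_rot: [0.002, 1.0, -0.0, 0.001]
wrist_force: [0.7, 1.6, 0.6]
finger_gap: 0.0003
grasp_force: 0.0
```

Call:
servo_tool([
  [[0.5, 4.5, 0, 0, -1], [0, 4.5, 0, 0, -1], [0, 4.5, 0, 0, -1], [0, 4.5, 0, 0, -1], [0, 4.5, 0, 0, -1]],
])

```text
clock: 13.95
tool_pos: [0.4443, 0.2401, 0.3654]
tool_rot: [0.001, 1.0, 0.0, 0.0]
wrist_force: [0.9, -0.3, 0.3]
finger_gap: -0.0002
grasp_force: 0.0
```

Call:
servo_tool([
  [[0, 0.8, 0, 0, -1], [0, 0, 0, 0, -1], [0, 0, 0, 0, -1]],
])

```text
clock: 14.25
tool_pos: [0.4447, 0.2455, 0.3652]
tool_rot: [0.001, 1.0, -0.0, -0.0]
wrist_force: [0.6, -0.1, 0.2]
finger_gap: 0.0
grasp_force: 0.0
```

```bash
python3 chk.py s2
python3 - <<'E'
from h import *
import pickle
s=sense();print(s['clock'],s['tool_pos'],s['tool_rot']);pickle.dump((s,{}),open('w4.pkl','wb'))
a=capture('wrist');save(a,'w4.png')
save(cv2.resize(a[180:320,100:300],(800,560),interpolation=cv2.INTER_CUBIC),'c4.png')
E
```

```text
14.25 [0.44473507 0.24546952 0.36518557]
shift px 0.125 4.375 0.862
shift px 0.125 4.75 0.925
corner [240.56241458 196.58168514] 1 tooth [0.08147472 2.20946517]
14.3 [0.44488446 0.24505859 0.36533287] [ 1.37982366e-03  9.99999016e-01 -2.49355521e-04  4.34670644e-05]
```

View pics/c4.png

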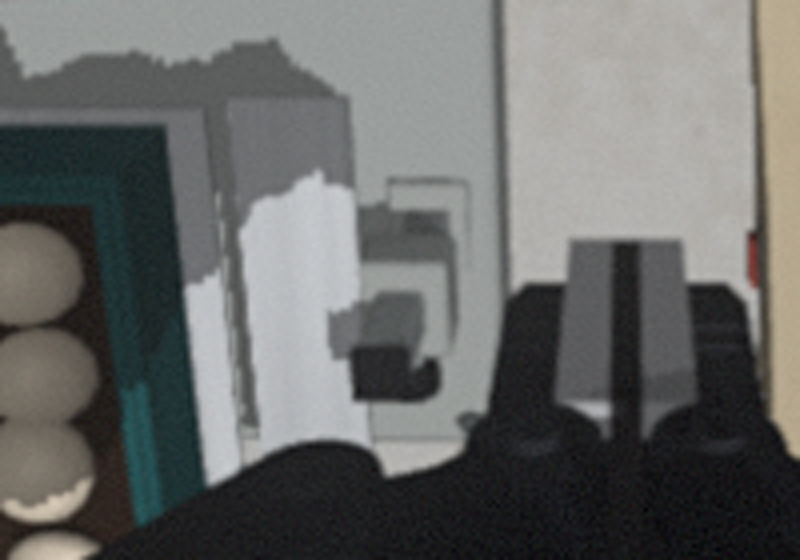

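The crop shows the deck's front-left corner at (205,108) and the ledge's at (226,96). Scaling from the earlier gap, the deck is still about 10 mm high, and the scene shift confirms two teeth so far. One more tooth is needed, so I'm going back.

Call:
servo_tool([
  [[0, -4.5, 0, 0, -1], [0, -4.5, 0, 0, -1], [0, -4.5, 0, 0, -1], [0, -4.5, 0, 0, -1], [0, -4.5, 0, 0, -1]],
])

```text
clock: 14.85
tool_pos: [0.4436, 0.0183, 0.3657]
tool_rot: [0.002, 1.0, -0.0, 0.001]
wrist_force: [1.4, -0.1, -0.0]
finger_gap: -0.0003
grasp_force: 0.0
```

Call:
servo_tool([
  [[-0.5, -4.5, 0, 0, -1], [-0.5, -4.5, 0, 0, -1], [-0.5, -4.5, 0, 0, -1], [-0.5, -0.8, 0, 0, -1], [0, 0, 0, 0, -1]],
])

```text
clock: 15.35
tool_pos: [0.4636, -0.124, 0.3651]
tool_rot: [0.003, 1.0, 0.0, -0.0]
wrist_force: [-0.3, 0.5, 0.1]
finger_gap: -0.0003
grasp_force: 0.0
```

Call:
servo_tool([
  [[0, 0, 4, 0, -1], [0, 0, 4, 0, -1], [0, 0, 1.5, 0, -1], [0, 0, 0.4, 0, -1], [0, 0, 0, 0, -1]],
])

```text
clock: 15.85
tool_pos: [0.4643, -0.1213, 0.2673]
tool_rot: [0.0, 1.0, -0.0, 0.0]
wrist_force: [-0.4, -0.5, 0.2]
finger_gap: 0.0004
grasp_force: 0.0
```

Call:
servo_tool([
  [[0, 0, 0.4, 0, -1], [0, 0, 0.3, 0, -1], [0, 0, 0.1, 0, -1], [0, 0, 0.1, 0, -1], [0, 0, 0.05, 0, -1]],
])

```text
clock: 16.35
tool_pos: [0.4641, -0.1219, 0.2569]
tool_rot: [0.001, 1.0, -0.0, 0.0]
wrist_force: [0.8, 1.6, -0.4]
finger_gap: -0.0002
grasp_force: 0.0
```

Call:
servo_tool([
  [[0, 0, 0.1, 0, -1], [0, 0, 0.1, 0, -1]],
])

```text
clock: 16.55
tool_pos: [0.4641, -0.122, 0.2554]
tool_rot: [0.001, 1.0, -0.0, 0.0]
wrist_force: [-2.9, 0.4, 5.5]
finger_gap: -0.0001
grasp_force: 2.8
```

Call:
servo_tool([
  [[0, 0, 0.05, 0, -1]],
])

```text
clock: 16.65
tool_pos: [0.4641, -0.1219, 0.2549]
tool_rot: [0.001, 1.0, -0.0, 0.0]
wrist_force: [-3.4, 0.2, 5.9]
finger_gap: 0.0002
grasp_force: 2.9
```

Call:
servo_tool([
  [[0, 0, 0.1, 0, -1], [0, 0, 0.1, 0, -1], [0, 0, 0.05, 0, -1]],
])

```text
clock: 16.95
tool_pos: [0.4641, -0.122, 0.2526]
tool_rot: [0.001, 1.0, -0.0, 0.0]
wrist_force: [-2.3, 0.3, 5.1]
finger_gap: 0.0002
grasp_force: 3.2
```

Call:
servo_tool([
  [[0, 0, 0.05, 0, -1]],
])

```text
clock: 17.05
tool_pos: [0.4641, -0.122, 0.2522]
tool_rot: [0.001, 1.0, -0.0, 0.0]
wrist_force: [-2.6, -0.1, 6.2]
finger_gap: 0.0002
grasp_force: 3.1
```

Call:
servo_tool([
  [[0, 0, 0.05, 0, -1]],
])

```text
clock: 17.15
tool_pos: [0.4641, -0.1219, 0.2514]
tool_rot: [0.001, 1.0, -0.0, 0.0]
wrist_force: [-1.7, 1.2, 3.7]
finger_gap: -0.0
grasp_force: 1.5
```

Call:
servo_tool([
  [[0, 0, 0.05, 0, -1], [0, 0, 0, 0, -1], [0, 0, 0, 0, -1], [0, 0, 0, 0, -1], [0, 0, -2, 0, -1]],
])

```text
clock: 17.65
tool_pos: [0.4626, -0.1213, 0.2673]
tool_rot: [0.001, 1.0, 0.001, -0.003]
wrist_force: [-0.3, 0.3, -0.7]
finger_gap: -0.0002
grasp_force: 0.0
```

Call:
servo_tool([
  [[0, 0, 0, 0, -1], [0, 0, 0, 0, -1], [0, 0, 0, 0, -1], [0, 0, 0, 0, -1], [0, 0, 0, 0, -1]],
])

```text
clock: 18.15
tool_pos: [0.4638, -0.1217, 0.2696]
tool_rot: [0.001, 1.0, 0.0, -0.001]
wrist_force: [-0.0, -0.7, -0.4]
finger_gap: -0.0001
grasp_force: 0.0
```

Call:
servo_tool([
  [[0, 0, -4, 0, -1], [0, 0, -4, 0, -1], [0.5, 4.5, -1.5, 0, -1], [0.5, 4.5, 0, 0, -1], [0.5, 4.5, 0, 0, -1]],
])

```text
clock: 18.65
tool_pos: [0.4492, 0.0142, 0.366]
tool_rot: [0.002, 1.0, -0.0, 0.001]
wrist_force: [0.8, 0.7, -0.2]
finger_gap: 0.0003
grasp_force: 0.0
```

Call:
servo_tool([
  [[0.5, 4.5, 0, 0, -1], [0, 4.5, 0, 0, -1], [0, 4.5, 0, 0, -1], [0, 4.5, 0, 0, -1], [0, 4.5, 0, 0, -1]],
])

```text
clock: 19.15
tool_pos: [0.4442, 0.2401, 0.3651]
tool_rot: [0.001, 1.0, -0.0, 0.0]
wrist_force: [1.7, 0.4, -0.0]
finger_gap: -0.0001
grasp_force: 0.0
```

Call:
servo_tool([
  [[0, 0.8, 0, 0, -1], [0, 0, 0, 0, -1], [0, 0, 0, 0, -1], [0, 0, 0, 0, -1]],
])

```text
clock: 19.55
tool_pos: [0.445, 0.2449, 0.3654]
tool_rot: [0.002, 1.0, -0.0, 0.0]
wrist_force: [0.2, -1.2, 0.0]
finger_gap: -0.0001
grasp_force: 0.0
```

```bash
python3 chk.py s3
python3 - <<'E'
from h import *
s=sense();print(s['clock'],s['tool_pos'],s['wrist_force'])
a=capture('wrist');save(a,'w5.png');b=capture('scene')
f=lambda x:cv2.resize(x,(400,400),interpolation=cv2.INTER_CUBIC)
save(np.hstack([f(a[190:290,110:210]),f(b[155:205,235:285])]),'c5.png')
E
```

```text
19.55 [0.44496884 0.24487213 0.36536984]
shift px 0.125 6.625 0.862
shift px 0.375 6.875 0.915
corner [240.56241458 196.58168514] 1 tooth [0.08147472 2.20946517]
19.6 [0.44502737 0.24483721 0.36549475] [-0.07755706  0.32380089  0.85112398]
```

View pics/c5.png

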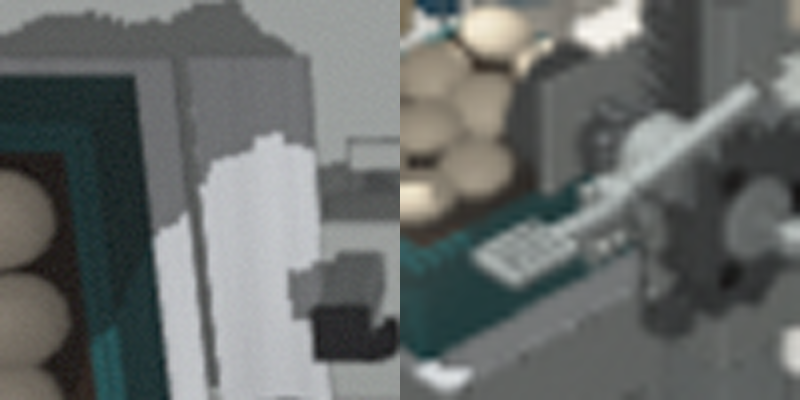

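The deck and ledge front edges now line up in the wrist crop (rows 57 and 56). The scene crop shows the pawl engaged in the wheel, and the shift of 6.7 px is three teeth. Handing in.

```bash
python3 -c "
from rig import *
print(sign_off())"
```

```text
the job is handed in; nothing more can be done
None
```

I let the deck down three teeth; it now hangs on the pawl about level with the ledge. The highest force I read at the pawl was about 8 N, the arm is clear of everything, and I've handed the job in (no verdict was returned).

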